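Swing the dispensing funnel over the mortar and clamp it

ROBOT

A 7-joint arm with a two-finger parallel gripper is mounted at the origin on the work surface. World frame = base frame: x ahead of the robot, y to its left, z up, the work surface at z = 0. Lengths are in m, angles in rad, forces in N, time in s.
With the tool pointing down it reaches from about 0.4 to 0.85 m from the base axis. Payload 4.5 kg.
Tool frame: the origin (TCP) lies at the centre of the arm's flange, where the gripper is bolted on; the fingertips stand r.tcp_to_tips ahead of it and the grasp point (between the pads) lies 147 mm ahead of it (r.tcp_to_tips is the distance from the TCP to the fingertips, in m); x points along the fingers, y is the direction in which the jaws open and shut, and the axes are right-handed (so a half turn about x gives the same grasp; the last joint's range is limited). The gripper opens to 88 mm and grips with 3 to 60 N. Pads are 18 mm wide; open, the fingers measure 123 mm over their backs; the gripper's body (75 mm by 187 mm) begins 45 mm behind the grasp point.
Start: joints at [1.382, 0.689, -0.195, 1.565, 0.157, 0.902, -0.215], TCP at [0.138, -0.61, 0.405] pointing down, gripper open.
Joint ranges: [-3.01, 3.01], [-0.46, 2.08], [-1.47, 1.51], [0.13, 2.56], [-1, 4.14], [0.04, 2.09], [-2.66, 2.66]. Speed limits (rad/s): [2.57, 2.57, 3.14, 3.14, 3.14, 3.14, 3.14].

INTERFACE

Orientations are given as a unit quaternion [x, y, z, w].
In Python, from plant import r, eyes gives the robot as it stands.
- The arm moves only by the tool carry_out, never from a script. Its argument "targets" is text: rows parted by semicolons, each of 5 numbers parted by spaces: the opening, from 0 (shut) to 1 (fully open), then the shift along the tool's x, y, z in mm, then the turn about the tool's x in rad. A call has 1 to 20 rows; each row shifts and turns the commanded pose from where the row before left it, along the tool's axes as they then stand; what a row does not reach is not made up. A row lasts 1/12 s, in which the tool goes at most 41.7 mm and 7.16 degrees, less where a joint would pass 70% of its speed; a pose out of reach is approached as far as the arm can. A call is refused whole if a number of a shift passes 41.7 or a number of a turn 0.125, either way. A call with a gripper value outside its range is refused whole. The fingers move at their own pace and stop on an object; "force" is the grip in N (left out, the last holds). Time passes only in rows, so rows that do not move let the fingers close. It gives the time, the measured TCP pose, the force and the opening at its end, in the units of the state.
- r.get_state(): the state, without advancing time (a new reading comes with each control period).
- eyes.snapshot(name): name is "side" or "top" or "wrist"; returns (picture, depth): 420x560x3 uint8, blue, green, red; 420x560 float32, m along the optical axis (not along the pixel's ray), 0 where there is no reading.
- eyes.camera_params(name): a dict with "intrinsics" (3x3 intrinsics, pixels), "rvec" (rotation vector, rad) and "tvec" (3), from world to camera coordinates, as OpenCV has them; the wrist camera has in their place "T_tool_cam" (4x4, takes a point from camera to tool coordinates, whose origin is the TCP and whose axes are the tool frame's). Camera axes: x right, y down, z forward; pixel columns grow to the right and rows downward; lengths in m; the calibration is good to about 2 mm. A picture is of the moment at which its call begins: read the wrist's pose just before it. camera_params takes no time and is no camera call.
- r.finish_job(): hands the job in, once; it reports no verdict.
The state is a dict: "clock": time; "q": joint angles; "qd": joint speeds; "joint_torque": joint torques, N m; "tool_pos": TCP position; "eef_rot": TCP orientation; "contact_force": force on the tool from outside, world axes, zero at the start; "moment": the same for the moment, N m; "opening": opening from 0.0 (shut) to 1.0 (fully open).
Only numpy, scipy, OpenCV 4.12 (cv2) and the standard library are available. Lean on these libraries where they do the work, as an engineer would, in place of code of your own. Each camera call takes 0.05 s, during which the arm holds its last target.

TASK

With one fingertip, push the funnel stand's swing arm round until the funnel's spout is over the middle of the mortar (the wide, low, thick-walled white bowl), then push the small clamp lever on top of the pillar anticlockwise, seen from above, all the way to its stop. Only push, gently, and grip or lift nothing: the mortar and everything else on the bench stay standing where they are.

Things in the scene. Friction and masses are not known exactly. Their poses are not given: they have to be found in the camera images.
- stand: Funnel stand, fixed to the bench: grey square base 130 x 130 mm, 12 mm thick, steel pillar at its centre. Origin on the bench under the pillar's axis, z up. The swing arm lies to its -x side (towards the robot), the clamp lever to its +x side; yaw varies by up to 0.25 rad. Nothing of it is higher than 0.196 m.
- funnel_arm (a joint): Swing arm turning about the pillar: level aluminium bar 14 mm wide, 20 mm tall, mid-height 150 mm above the bench, bare from 20 to 125 mm out, funnel 160 mm out. Value in rad: 0 points along the stand's -x, grows anticlockwise seen from above, range -1.45 to 1.45. Steady friction (about 1.5 N at 100 mm out); stays where it is left.
- bar_mid (a point): Point in the middle of the swing arm's bar, 100 mm out from the pillar's axis and 150 mm above the bench: a good place to push the bar's side. Its x axis points along the arm to the pillar.
- spout (a point): Centre of the lower end of the funnel's spout (16 mm across), 160 mm out from the pillar's axis, 105 mm above the bench; moves with the arm. The steel funnel's mouth is 72 mm across at 173 mm height.
- clamp (a joint): Clamp lever on top of the pillar, same axis: steel rod 12 mm thick, mid-height 184 mm above the bench, ball on its end. Value in rad: starts open at 0 to 0.3, grows anticlockwise seen from above to its stop at 1.3. At value v it points v - 0.65 from the stand's +x. Steady friction (about 1.5 N at 55 mm out); stays where left; it does not move the swing arm.
- clamp_ball (a point): Centre of the black ball (22 mm across) at the clamp lever's end, 85 mm out from the pillar's axis, 184 mm above the bench; moves with the lever.
- mortar: Mortar: white ceramic bowl, 104 mm across the rim, 62 mm across the foot, 60 mm tall, 7 mm wall, loose on the bench about 160 mm from the pillar at one of three places round the stand (left, middle, right of its robot side). Origin at the centre of its underside.
- beaker: Glass beaker, 68 mm across, 85 mm tall, at another of the three places; to be left alone. Origin under its centre.
- mug: White ceramic measuring mug with a handle, 72 mm across, 80 mm tall, at another of the three places; to be left alone. Origin under its centre.
- amber_bottle: Amber glass jar, 54 mm across, 125 mm tall, beside the stand; to be left alone. Origin under its centre.
- weight: Brass weight with a knob, 36 mm across, 56 mm tall, on the other side of the stand; to be left alone. Origin under its centre.
- pestle: White ceramic pestle, 116 mm long, lying on the bench; to be left alone. Origin under its middle.
- carton: Small paper carton 60 x 90 x 50 mm; to be left alone. Origin under its centre.
- spoon: Steel spoon with a wooden handle, 170 mm long, lying on the bench; to be left alone.
Mind the look-alikes: they are no part of the job. Leave any black or purple look-alike of the mortar alone.

How it is judged:
On the way, in this order (a step that is already met when the one before it is completed fails the run):
1. the spout is over the middle of the mortar (within 20 mm), the clamp lever still open (horizontal distance between spout and mortar below 0.02 m and value of joint clamp below 0.5 rad), for 0.2 s.
2. the clamp lever is at its stop, the spout still over the mortar (horizontal distance between spout and mortar below 0.02 m and value of joint clamp above 1.15 rad), for 0.2 s.
At the end, for the whole second after the job is handed in: The spout stands within 20 mm (horizontally) of the mortar's centre with the arm at rest, the clamp lever is within 0.15 rad of its stop (value above 1.15), and the mortar stands upright and still where it was (within 15 mm) (all of step 2 and velocity of joint funnel_arm between -0.02 and 0.02 rad/s and angle between mortar's own z axis and vertical below 0.1 rad and distance of mortar from where it was at the start of the episode below 0.015 m and linear speed of mortar below 0.02 m/s); the robot touches nothing.
It fails at once if the clamp lever is closed (above 0.6 rad) while the spout is not over the mortar (value of joint clamp above 0.6 rad and not (horizontal distance between spout and mortar below 0.025 m)).
It fails at once if the stand is gripped or pushed roughly (more than 25 N) (contact force between any of the fingers, the arm and stand above 25 N).
It fails at once if the mortar is pushed aside (15 mm) (distance of mortar from where it was at the start of the episode above 0.015 m).
It fails at once if something on the bench is pushed aside (20 mm) or lifted (distance of any of beaker, mug, amber_bottle, weight, pestle, carton, spoon from where it was at the start of the episode above 0.02 m or height (world z) of any of mortar, beaker, mug, amber_bottle, weight, pestle, carton, spoon above 0.015 m).
It fails at once if a standing vessel, jar or weight is tipped (angle between any of mortar, beaker, mug, amber_bottle, weight's own z axis and vertical above 0.3 rad).
It also fails if it takes over 51 s, if anything falls off the work surface, if the arm or the gripper's body presses on something with over 40 N, if the wrist force passes 120 N, or if a joint passes its speed limit or range.

## Working session

There is one attempt and no reset: what is moved stays moved. The work goes in short steps, Python scripts to look and compute and a tool call to move; the robot and the scene stay as the last step left them, time stands still between calls to the robot, and variables do not carry over. Pictures are saved under pics/ and viewed, and the job is handed in when it is done.

Besides the shell and the picture viewer there is one more tool, called as name(argument=value, ...), one argument or row to a line, values as JSON. carry_out: Moves the arm, as the interface text tells. Its arguments: {"type":"object","properties":{"targets":{"type":"string"},"force":{"type":"number"}},"required":["targets"]}

```bash
ls; mkdir -p pics
python3 - <<'E'
from plant import r,eyes
import cv2,numpy as np
s=r.get_state();print(s,r.tcp_to_tips)
for n in("top","side"):
    im,d=eyes.snapshot(n);cv2.imwrite(f"pics/{n}0.png",im);np.save(f"pics/{n}0.npy",d);print(n,eyes.camera_params(n))
print(eyes.camera_params("wrist"))
E
```

```text
pics
{'clock': 0.0, 'q': array([ 1.38182768,  0.6900088 , -0.19448777,  1.56635212,  0.15731467,
        0.90250762, -0.21512402]), 'qd': array([ 0.00024338,  0.00064761,  0.00022475,  0.00231984, -0.00062193,
       -0.00131147,  0.00130711]), 'joint_torque': array([ 8.72214787e-04, -5.27552176e+01, -1.26683090e+00, -1.53427094e+01,
       -5.26479946e-02,  6.54133502e-03,  1.23782647e-04]), 'tool_pos': array([ 0.1379677 , -0.60924149,  0.40389144]), 'eef_rot': array([-0.70259134, -0.07926855,  0.70285402, -0.0779624 ]), 'contact_force': array([-0.01955667, -0.55393216, -0.9429145 ]), 'moment': array([-0.02328544, -0.02730387, -0.02634597]), 'opening': 0.9997085823781822} 0.166
top {'intrinsics': array([[433.66623819,   0.        , 279.70759457],
       [  0.        , 433.66623819, 209.42442745],
       [  0.        ,   0.        ,   1.        ]]), 'rvec': array([ 2.19104325, -2.14771589,  0.12314464]), 'tvec': array([-0.02007053,  0.511436  ,  1.19277126])}
side {'intrinsics': array([[408.42190886,   0.        , 276.05011956],
       [  0.        , 408.42190886, 206.59893402],
       [  0.        ,   0.        ,   1.        ]]), 'rvec': array([ 2.25092557, -0.18824719,  0.08312454]), 'tvec': array([-0.52675698,  0.13939776,  1.04836325])}
{'intrinsics': array([[363.26668793,   0.        , 278.66630755],
       [  0.        , 363.26668793, 204.92538856],
       [  0.        ,   0.        ,   1.        ]]), 'T_tool_cam': array([[ 1.51035096e-04, -2.94084025e-01,  9.55779558e-01,
         1.85135895e-02],
       [ 9.99999986e-01, -2.94035245e-05, -1.67070115e-04,
         8.14636156e-04],
       [ 7.72359396e-05,  9.55779569e-01,  2.94084017e-01,
        -7.49695998e-02],
       [ 0.00000000e+00,  0.00000000e+00,  0.00000000e+00,
         1.00000000e+00]])}
```

View pics/top0.png

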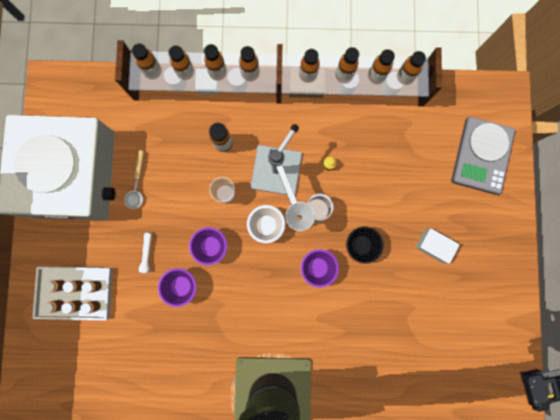

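View pics/side0.png

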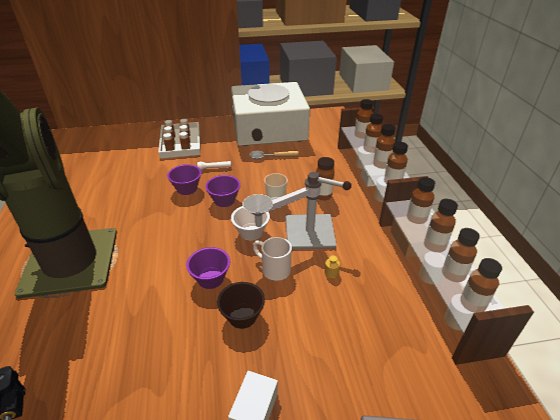

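The top view shows the white mortar at about (266,224), in the middle place. The funnel is at (299,216), above and beside the mug at (319,207). The pillar top is at (277,157), the clamp ball at (294,128), the beaker at (222,190), the amber jar at (220,137) and the weight at (330,162). Next I'll measure these.

```bash
cat > h.py <<'E'
import cv2,numpy as np
from plant import r,eyes
from scipy.spatial.transform import Rotation as Ro
def cam(n):
    p=eyes.camera_params(n);K=p["intrinsics"];R=cv2.Rodrigues(p["rvec"])[0];return K,R,p["tvec"]
def plane(n,uv,z):
    K,R,t=cam(n);c=-R.T@t;d=R.T@np.linalg.inv(K)@np.array([*uv,1.]);return c+d*(z-c[2])/d[2]
def proj(n,P):
    p=eyes.camera_params(n);return cv2.projectPoints(np.array(P,float).reshape(-1,3),p["rvec"],p["tvec"],p["intrinsics"],None)[0].reshape(-1,2)
def cloud(n,d):
    K,R,t=cam(n);v,u=np.mgrid[:420,:560]
    X=np.stack([(u-K[0,2])/K[0,0]*d,(v-K[1,2])/K[1,1]*d,d],-1)
    return (X-t)@R
E
python3 - <<'E'
from h import *
im=cv2.imread("pics/top0.png");d=np.load("pics/top0.npy");P=cloud("top",d)
hsv=cv2.cvtColor(im,cv2.COLOR_BGR2HSV)
cv2.imwrite("pics/top0z.png",cv2.resize(im[110:260,180:380],None,fx=4,fy=4,interpolation=cv2.INTER_CUBIC))
def reg(u0,v0,u1,v1,lo,hi,f=None):
    m=np.zeros(d.shape,bool);m[v0:v1,u0:u1]=1
    m&=(P[...,2]>lo)&(P[...,2]<hi)&(d>0)
    return m
def rep(name,m):
    pts=P[m];print(name,m.sum(),pts.mean(0).round(4) if len(pts) else'',(pts.min(0).round(3),pts.max(0).round(3)) if len(pts) else '')
    if m.sum()>5:
        (c,rad)=cv2.minEnclosingCircle(pts[:,:2].astype(np.float32));print('   circ',np.round(c,4),round(rad,4))
rep("mortar rim",reg(240,200,290,245,.045,.07))
rep("funnel",reg(280,195,320,235,.155,.185))
rep("mug",reg(300,190,336,222,.065,.09))
rep("ball+lever",reg(265,120,302,168,.175,.2))
rep("ball",reg(287,120,302,136,.15,.21))
rep("base",reg(245,140,305,197,.006,.02))
rep("bar",reg(275,165,300,205,.14,.17))
rep("amber",reg(205,118,236,155,.09,.14))
rep("weight",reg(318,150,340,172,.03,.07))
rep("beaker",reg(205,172,240,205,.06,.1))
rep("pilar",reg(268,148,286,166,.15,.2))
E
```

```text
mortar rim 475 [0.4692 0.03   0.057 ] (array([ 0.418, -0.022,  0.045]), array([0.52 , 0.079, 0.067]))
   circ [0.4685 0.0291] 0.0514
funnel 542 [ 0.4859 -0.0571  0.1659] (array([ 0.446, -0.092,  0.155]), array([ 0.535, -0.025,  0.178]))
   circ [ 0.4922 -0.0518] 0.0481
mug 115 [ 0.5193 -0.125   0.0792] (array([ 0.48 , -0.151,  0.066]), array([ 0.55 , -0.083,  0.087]))
   circ [ 0.5148 -0.1157] 0.0359
ball+lever 319 [ 0.6542 -0.013   0.1903] (array([ 0.609, -0.05 ,  0.175]), array([0.71 , 0.023, 0.199]))
   circ [ 0.6595 -0.0165] 0.0565
ball 87 [ 0.6948 -0.0381  0.1915] (array([ 0.68 , -0.05 ,  0.185]), array([ 0.71 , -0.024,  0.199]))
   circ [ 0.6928 -0.037 ] 0.0177
base 1555 [0.6248 0.007  0.0126] (array([ 0.552, -0.079,  0.006]), array([0.714, 0.094, 0.02 ]))
   circ [0.6286 0.0078] 0.1071
bar 252 [ 0.5616 -0.0236  0.1602] (array([ 0.511, -0.057,  0.142]), array([0.611, 0.005, 0.17 ]))
   circ [ 0.5605 -0.0259] 0.0583
amber 349 [0.7011 0.1573 0.1191] (array([0.679, 0.134, 0.091]), array([0.729, 0.186, 0.13 ]))
   circ [0.7048 0.1595] 0.027
weight 122 [ 0.6453 -0.1471  0.0432] (array([ 0.629, -0.164,  0.031]), array([ 0.663, -0.132,  0.058]))
   circ [ 0.647  -0.1483] 0.0177
beaker 172 [0.5626 0.1538 0.0789] (array([0.525, 0.116, 0.06 ]), array([0.591, 0.182, 0.094]))
   circ [0.5574 0.1478] 0.0342
pilar 241 [0.6263 0.0033 0.1842] (array([ 0.607, -0.015,  0.155]), array([0.649, 0.023, 0.199]))
   circ [0.6308 0.0027] 0.0238
```

View pics/top0z.png

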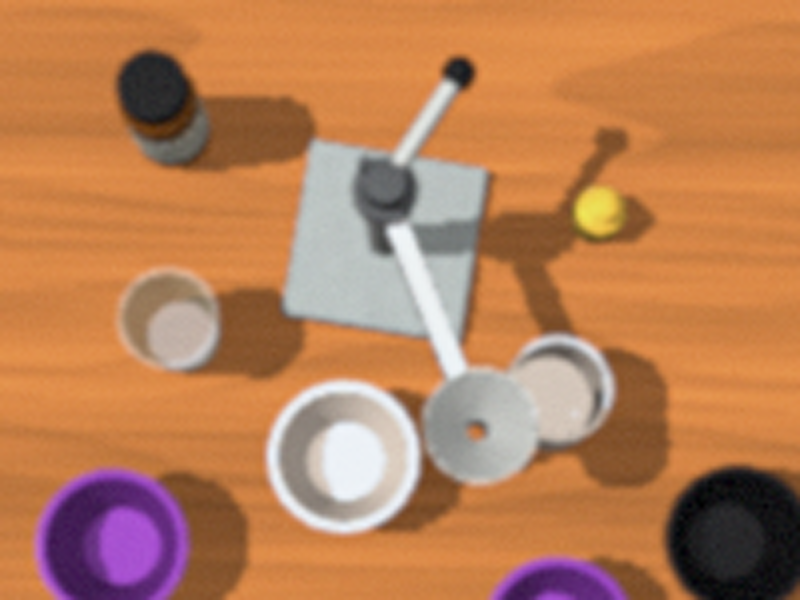

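Run:
```python
from h import *
f=lambda a,z:plane("top",((a[0]+.5)/4+180-.5,(a[1]+.5)/4+110-.5),z)[:2]
C=[f(a,.012) for a in [(313,141),(490,170),(465,340),(284,313)]]
print(np.round(C,4));c=np.mean(C,0);print("base c",c,[np.linalg.norm(C[i]-C[i-1]) for i in range(4)])
e=C[0]-C[3]+C[1]-C[2];yaw=np.arctan2(e[1],e[0]);print("yaw",yaw)
pil=f((388,185),.196);print("pillar",pil)
fu=f((480,425),.173);hole=f((477,431),.11);mo=f((344,456),.06);ba=f((459,72),.19)
print("funnel",fu,hole,"mortar",mo,"ball",ba)
for p in(c,pil):
    for q,n in((fu,'f'),(mo,'m'),(ba,'b')):
        v=q-p;print(n,np.linalg.norm(v),np.arctan2(v[1],v[0]))
```

```text
[[ 0.7     0.0569]
 [ 0.6813 -0.0715]
 [ 0.5569 -0.0553]
 [ 0.5737  0.0745]]
base c [0.62798625 0.0011564 ] [np.float64(0.12746627894788712), np.float64(0.1297607478905689), np.float64(0.12545329508807085), np.float64(0.13096617782007253)]
yaw -0.13383879325538736
pillar [0.62567496 0.00121803]
funnel [ 0.48106356 -0.05862163] [ 0.48295984 -0.05998295] mortar [0.4685015  0.02797069] ball [ 0.69963165 -0.04144445]
f 0.15861805574870602 -2.7551802657296656
m 0.16172318475208092 2.9750198526193627
b 0.08335404509624823 -0.5364445987899802
f 0.15650316592872815 -2.7492497776701494
m 0.15943399728564764 2.9729974289713685
b 0.08537962096324776 -0.5232292690018863
```

```bash
cat >> h.py <<'E'
def tool():
    s=r.get_state();R=Ro.from_quat(s["eef_rot"]).as_matrix();return s,R
def to(xyz_tip):
    s,R=tool();tip=s["tool_pos"]+R[:,0]*r.tcp_to_tips
    print("clk",s["clock"],"tip",tip.round(4),"shift mm",(R.T@(np.array(xyz_tip)-tip)*1000).round(1),"F",s["contact_force"].round(2))
E
python3 - <<'E'
from h import *
s,R=tool();print(R.round(3))
to([.545,-.11,.24])
E
```

```text
[[-0.     0.221 -0.975]
 [ 0.002 -0.975 -0.221]
 [-1.    -0.002  0.   ]]
clk 0.1 tip [ 0.1379 -0.609   0.238 ] shift mm [  -1.4 -396.7 -507.3] F [-0.37 -0.56  0.08]
```

carry_out(
  targets="0 0 -22 -28 0;0 0 -22 -28 0;0 0 -22 -28 0;0 0 -22 -28 0;0 0 -22 -28 0;0 0 -22 -28 0;0 0 -22 -28 0;0 0 -22 -28 0;0 0 -22 -28 0;0 0 -22 -28 0;0 0 -22 -28 0;0 0 -22 -28 0;0 0 -22 -28 0;0 0 -22 -28 0;0 0 -22 -28 0;0 0 -22 -28 0;0 0 -22 -28 0;0 0 -22 -28 0;0 0 0 0 0;0 0 0 0 0",
  force=10,
)

```text
clock: 1.77
tool_pos: [0.5431, -0.1095, 0.4043]
eef_rot: [0.703, 0.081, -0.703, 0.08]
contact_force: [-1.0, -0.3, 0.9]
opening: 0.005
```

Run:
```python
from h import *
s,R=tool();print(R.round(3),s["opening"],s["tool_pos"])
to([.54,-.09,.146])
im,d=eyes.snapshot("side");cv2.imwrite("pics/s1.png",cv2.resize(im[100:310,150:430],None,fx=2.8,fy=2.8))
im,d=eyes.snapshot("wrist");cv2.imwrite("pics/w1.png",im)
```

```text
[[-0.     0.226 -0.974]
 [ 0.001 -0.974 -0.226]
 [-1.    -0.001 -0.   ]] 0.004926454939232612 [ 0.54308486 -0.10952788  0.40425691]
clk 1.7667 tip [ 0.5431 -0.1093  0.2383] shift mm [ 92.3 -19.4  -1.4] F [-0.96 -0.27  0.9 ]
```

View pics/s1.png

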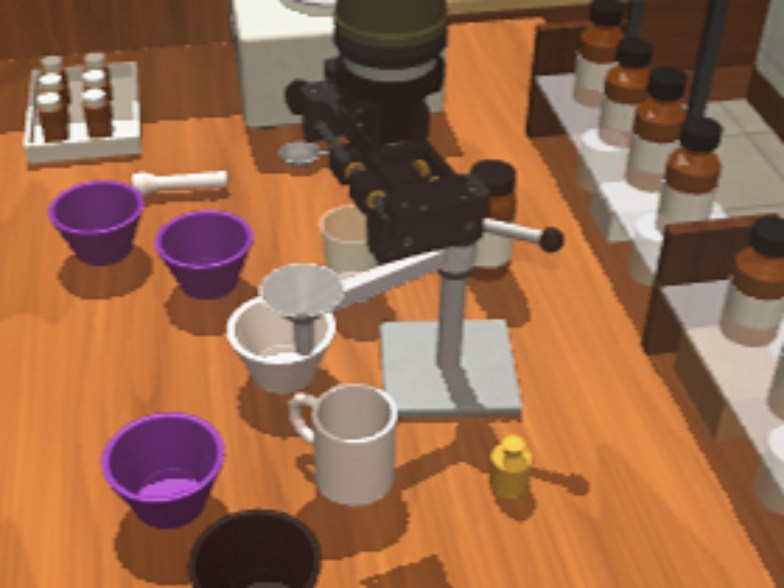

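View pics/w1.png

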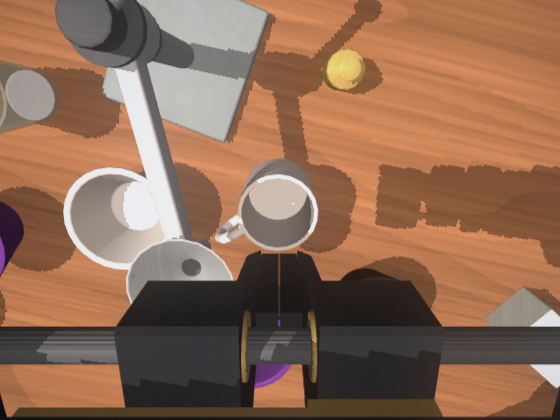

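Run:
```python
from h import *
to([.565,-.085,.146])
```

```text
clk 1.8667 tip [ 0.5412 -0.113   0.2383] shift mm [ 92.2 -22.1 -29.6] F [-0.25 -0.27  0.2 ]
```

carry_out(
  targets="0 0 -11 -15 0;0 0 -11 -15 0;0 15 0 0 0;0 15 0 0 0;0 15 0 0 0;0 15 0 0 0;0 15 0 0 0;0 16 0 0 0;0 0 0 0 0;0 0 0 0 0;0 0 0 0 0",
)

```text
clock: 2.78
tool_pos: [0.5664, -0.085, 0.3145]
eef_rot: [0.703, 0.078, -0.703, 0.078]
contact_force: [-0.0, 0.5, 0.3]
opening: 0.008
```

Run:
```python
from h import *
to([.555,-.055,.146])
im,d=eyes.snapshot("side");cv2.imwrite("pics/s2.png",cv2.resize(im[100:310,150:430],None,fx=2.8,fy=2.8))
```

```text
clk 2.7833 tip [ 0.5666 -0.0852  0.1485] shift mm [  2.4 -32.    4.7] F [-0.03  0.46  0.3 ]
```

View pics/s2.png

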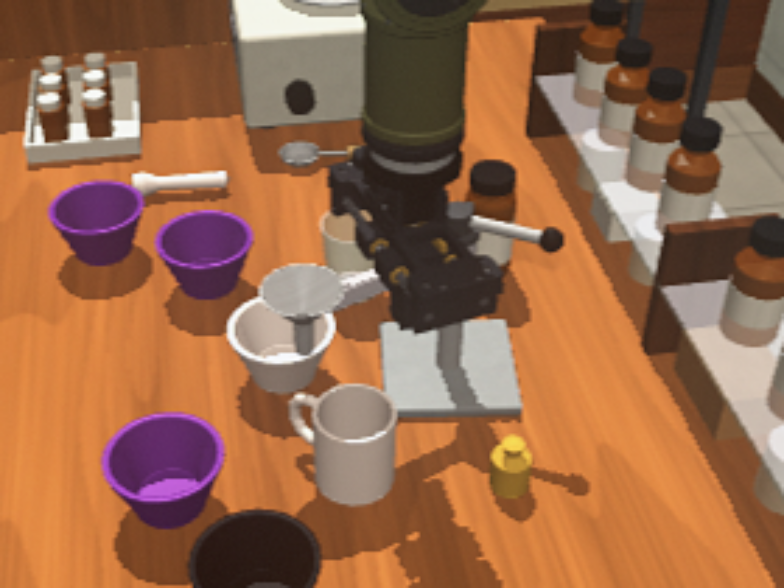

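carry_out(
  targets="0 1 -4 1 0;0 1 -4 1 0;0 0 -4 1 0;0 0 -3 1 0;0 0 -3 0 0;0 0 -2 0 0;0 0 -2 0 0;0 0 -2 0 0;0 0 -2 0 0;0 0 0 0 0;0 0 0 0 0",
)

```text
clock: 3.75
tool_pos: [0.5569, -0.0593, 0.3117]
eef_rot: [0.703, 0.079, -0.703, 0.079]
contact_force: [-0.2, -0.5, -0.3]
opening: 0.004
```

Run:
```python
from h import *
to([.555,-.055,.146])
im,d=eyes.snapshot("top");cv2.imwrite("pics/t3.png",cv2.resize(im[110:260,180:380],None,fx=4,fy=4,interpolation=cv2.INTER_CUBIC))
im,d=eyes.snapshot("wrist");cv2.imwrite("pics/w3.png",im)
```

```text
clk 3.75 tip [ 0.5569 -0.0594  0.1457] shift mm [-0.3 -4.7  0.9] F [-0.19 -0.53 -0.3 ]
```

View pics/t3.png

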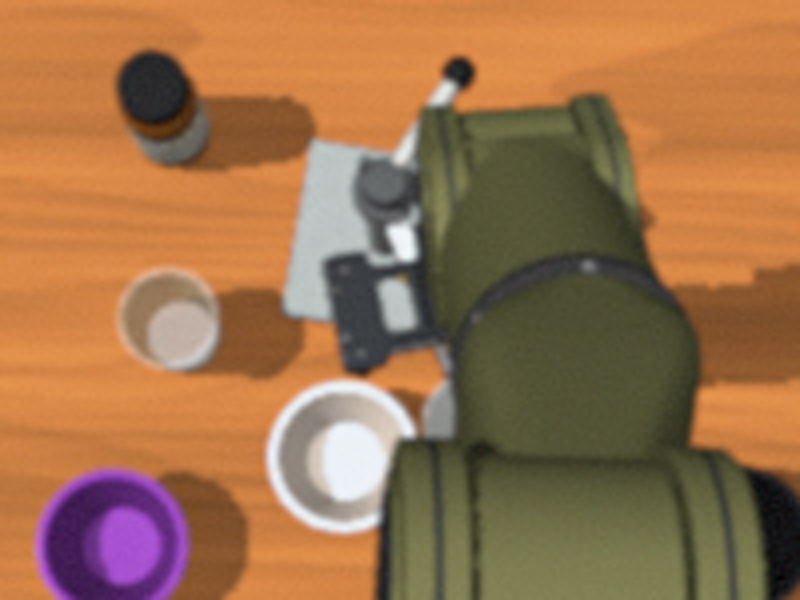

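View pics/w3.png

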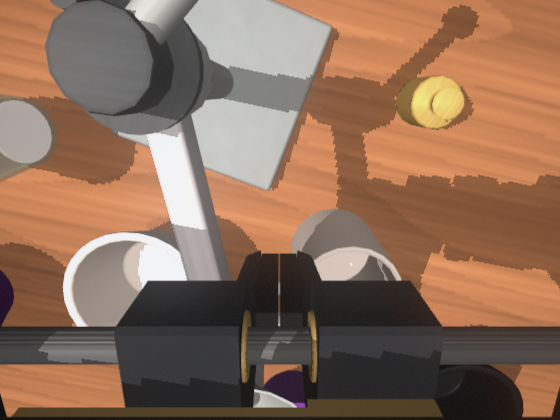

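The wrist view shows the finger's left edge at (243,270) and the bar's right edge at about (228,275), so contact is only a few mm away. I'll push along the arc now.

carry_out(
  targets="0 0 -2 0 0;0 0 -2 0 0;0 0 -2 0.5 0;0 0 -2 0.5 0;0 0 -2 0.5 0;0 0 -2 0.5 0;0 0 -2 0.5 0;0 0 -2 0.5 0;0 0 -2 0.5 0;0 0 -2 0.5 0;0 0 0 0 0",
)

```text
clock: 4.77
tool_pos: [0.5484, -0.0402, 0.3118]
eef_rot: [-0.703, -0.079, 0.703, -0.079]
contact_force: [1.2, -0.6, 0.1]
opening: 0.005
```

Run:
```python
from h import *
to([.534,-.008,.146])
im,d=eyes.snapshot("wrist");cv2.imwrite("pics/w4.png",im)
```

```text
clk 4.7667 tip [ 0.5484 -0.0402  0.1458] shift mm [ -0.2 -34.6   6.9] F [ 1.17 -0.61  0.1 ]
```

View pics/w4.png

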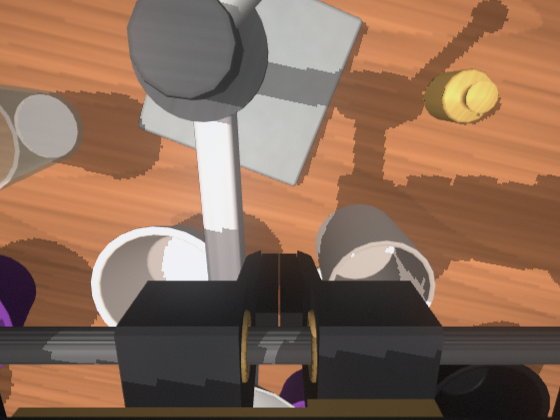

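Contact is made: the bar has swung with the finger, and its image line now runs from (213,115) to (227,280). I'll continue.

carry_out(
  targets="0 0 -2 0.5 0;0 0 -2 0.5 0;0 0 -2 0.5 0;0 0 -2 0.5 0;0 0 -2 0.5 0;0 0 -2 0.5 0;0 0 -2 0.5 0;0 0 -2 0.5 0;0 0 -2 0.5 0;0 0 -2 0.5 0;0 0 -2 0 0;0 0 0 0 0;0 0 0 0 0",
)

```text
clock: 5.9
tool_pos: [0.5386, -0.02, 0.3116]
eef_rot: [-0.702, -0.079, 0.703, -0.079]
contact_force: [-0.2, 0.9, -0.7]
opening: 0.005
```

```bash
cat >> h.py <<'E'
def wcloud():
    s,R=tool();im,d=eyes.snapshot("wrist");p=eyes.camera_params("wrist");K=p["intrinsics"];T=p["T_tool_cam"]
    v,u=np.mgrid[:420,:560]
    X=np.stack([(u-K[0,2])/K[0,0]*d,(v-K[1,2])/K[1,1]*d,d],-1)
    W=(X@T[:3,:3].T+T[:3,3])@R.T+s["tool_pos"]
    return im,d,W
def bar(d,W):
    v,u=np.mgrid[:420,:560]
    m=(d>0)&(W[...,2]>.153)&(W[...,2]<.166)&(v<275)&(u<245)
    pc=np.array([.627,.001]);q=W[m][:,:2];rr=np.hypot(*(q-pc).T);q=q[(rr>.035)&(rr<.115)&(q[:,0]<pc[0])]
    vx,vy,x0,y0=cv2.fitLine(q.astype(np.float32),cv2.DIST_HUBER,0,.01,.01).ravel()
    if vx>0:vx,vy=-vx,-vy
    off=(x0-pc[0])*vy-(y0-pc[1])*vx
    th=np.arctan2(vy,vx);print("bar n",len(q),"theta",th,"mean-ray theta",np.arctan2(*(q.mean(0)-pc)[::-1]),"offset from pillar mm",off*1000)
    return th
E
python3 - <<'E'
from h import *
to([.534,-.008,.146])
im,d,W=wcloud();cv2.imwrite("pics/w5.png",im);bar(d,W)
E
```

```text
clk 5.9 tip [ 0.5384 -0.02    0.1456] shift mm [ -0.4 -12.7   1.7] F [-0.25  0.89 -0.73]
bar n 3564 theta -3.0591898 mean-ray theta 3.0957311710978797 offset from pillar mm 8.252900470432408
```

View pics/w5.png

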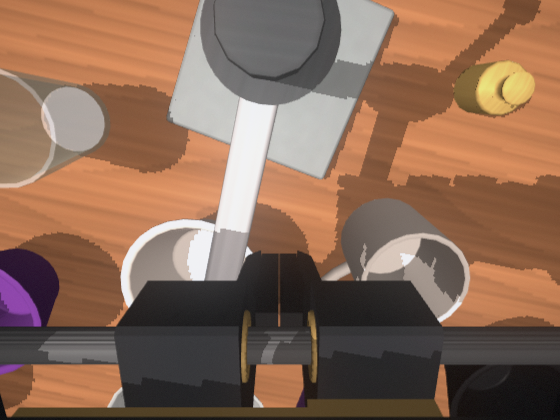

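Run:
```python
from h import *
s,R=tool()
p=eyes.camera_params("wrist");K=p["intrinsics"];T=p["T_tool_cam"]
def pl(uv,z):
    c=R@T[:3,3]+s["tool_pos"];dd=R@T[:3,:3]@np.linalg.inv(K)@np.array([*uv,1.]);return c+dd*(z-c[2])/dd[2]
a=pl((258,110),.16);b=pl((224.5,270),.16);w=[pl((242,110),.16),pl((275,110),.16)]
print(a,b,np.arctan2(*(b-a)[1::-1]),np.linalg.norm(w[0]-w[1]),"pillar top",pl((263,22),.196))
for n in("top","side"):
    im,d=eyes.snapshot(n);cv2.imwrite(f"pics/{n}5.png",cv2.resize(im[110:260,180:380],None,fx=4,fy=4,interpolation=cv2.INTER_CUBIC))
```

```text
[0.60447949 0.00168565 0.16      ] [0.53993423 0.00205282 0.16      ] 3.13590421560699 0.01170301257116063 pillar top [0.626912   0.00312305 0.196     ]
```

View pics/top5.png

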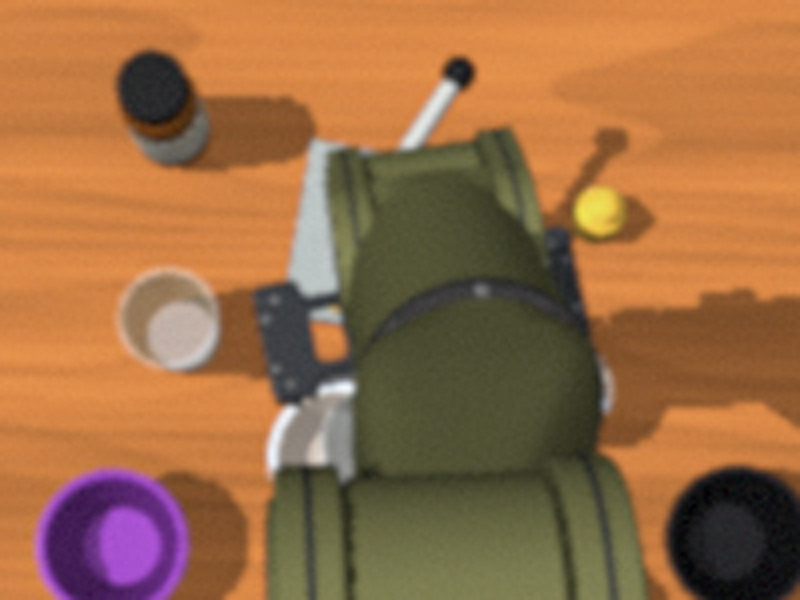

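View pics/side5.png

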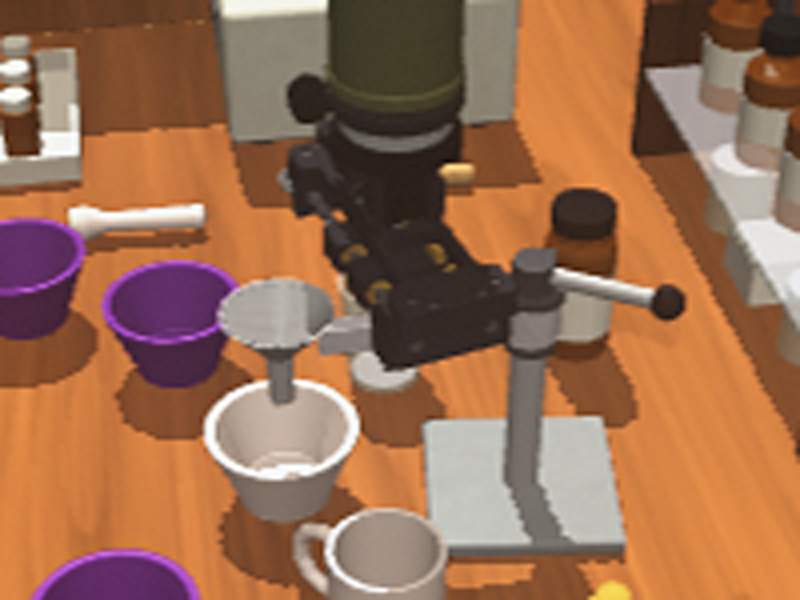

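The side view shows the spout's lower end at zoom (282,400), still short of the mortar's middle. I'll cast it to get the arm angle.

Run:
```python
from h import *
f=lambda a,z:plane("side",((a[0]+.5)/4+179.5,(a[1]+.5)/4+109.5),z)[:2]
pc=np.array([.627,.001])
for n,a,z in(("spout",(282,400),.105),("funnel mouth",(276,317),.173),("mortar rim",(282,434),.060),("piltop",(534,260),.196)):
    q=f(a,z);v=q-pc;print(n,q.round(4),np.hypot(*v).round(4),np.arctan2(v[1],v[0]).round(3))
def pred(th): return (proj("side",[[*(pc+.16*np.array([np.cos(th),np.sin(th)])),z] for z in(.105,.173)])-[179.5,109.5])*4-.5
for th in(-2.752,3.14,3.1,3.05,2.974):print(th,pred(th).round(0).tolist())
```

```text
spout [0.4676 0.0005] 0.1594 -3.138
funnel mouth [ 0.4667 -0.0021] 0.1604 -3.122
mortar rim [0.4678 0.0196] 0.1603 3.026
piltop [ 0.6266 -0.0018] 0.0028 -1.699
-2.752 [[312.0, 460.0], [308.0, 373.0]]
3.14 [[281.0, 399.0], [276.0, 314.0]]
3.1 [[280.0, 393.0], [275.0, 308.0]]
3.05 [[279.0, 385.0], [274.0, 300.0]]
2.974 [[280.0, 373.0], [275.0, 288.0]]
```

carry_out(
  targets="0 0 -2 0.2 0;0 0 -2 0.2 0;0 0 -2 0.2 0;0 0 -2 0 0;0 0 -2 0 0;0 0 -2 0 0;0 0 -2 0 0;0 0 0 0 0;0 0 0 0 0;0 0 0 0 0",
)

```text
clock: 6.88
tool_pos: [0.535, -0.0066, 0.3116]
eef_rot: [-0.702, -0.079, 0.703, -0.079]
contact_force: [-0.9, -0.4, -0.4]
opening: 0.008
```

Run:
```python
from h import *
to([.534,-.008,.146])
im,d=eyes.snapshot("side");cv2.imwrite("pics/side6.png",cv2.resize(im[110:260,180:380],None,fx=4,fy=4,interpolation=cv2.INTER_CUBIC))
```

```text
clk 6.8833 tip [ 0.5348 -0.0065  0.1456] shift mm [-0.4  1.3  1.2] F [-0.93 -0.43 -0.36]
```

View pics/side6.png

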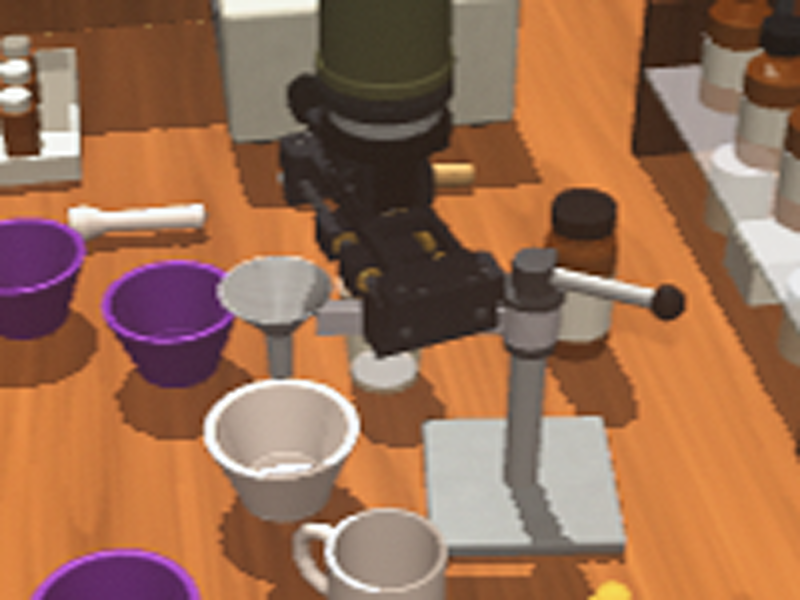

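The spout end is at about (281,378) and the mouth centre at about (275,294), which puts the arm at about 3.0 rad with the spout within about 5 mm of the mortar's centre. I'll back off, rise, and move aside to check from above.

carry_out(
  targets="0 0 4 0 0;0 0 8 0 0;0 0 12 0 0;0 0 12 0 0;0 -15 0 0 0;0 -25 0 0 0;0 -25 0 0 0;0 0 25 0 0;0 0 30 0 0;0 0 30 0 0;0 0 30 0 0;0 0 30 0 0;0 0 30 0 0;0 0 0 0 0;0 0 0 0 0",
)

```text
clock: 8.18
tool_pos: [0.581, -0.2167, 0.3764]
eef_rot: [-0.703, -0.076, 0.703, -0.077]
contact_force: [0.8, -0.4, -0.2]
opening: 0.004
```

Run:
```python
from h import *
to([.65,-.12,.22])
for n in("top",):
    im,d=eyes.snapshot(n);cv2.imwrite(f"pics/{n}7.png",cv2.resize(im[110:260,180:380],None,fx=4,fy=4,interpolation=cv2.INTER_CUBIC))
```

```text
clk 8.1833 tip [ 0.581  -0.2169  0.2104] shift mm [ -9.8 -79.8 -88.3] F [ 0.78 -0.39 -0.15]
```

View pics/top7.png

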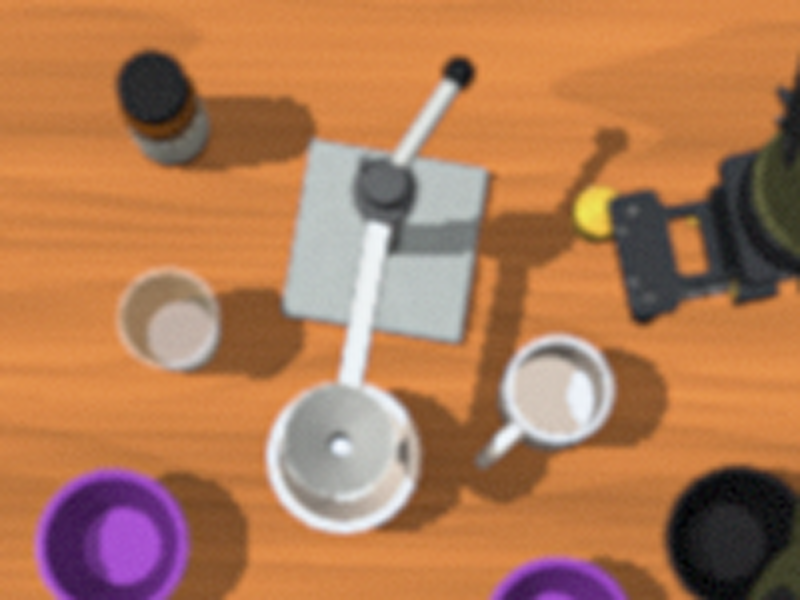

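The top view shows the spout hole at (341,446) inside the mortar rim, which is centred at (344,456). Next I'll compute the offset and the waypoints for the clamp push.

Run:
```python
from h import *
f=lambda a,z:plane("top",((a[0]+.5)/4+179.5,(a[1]+.5)/4+109.5),z)[:2]
print("spout",f((341,446),.107),"mouth",f((339,442),.173),"mortar",f((344,456),.06))
pc=np.array([.627,.001])
s,R=tool();tip=s["tool_pos"]+R[:,0]*r.tcp_to_tips
prev=tip
for th,off in((-.53,.055),(-.53,.030),(-.4,.025),(-.2,.025),(0,.025),(.2,.025),(.4,.025),(.52,.025)):
    u=np.array([np.cos(th),np.sin(th)]);P=pc+.066*u-off*np.array([-u[1],u[0]])
    P=np.array([*P,.176]);print(th,P.round(4),"d",(R.T@(P-prev)*1000).round(1));prev=P
```

```text
spout [0.47156101 0.02884375] mouth [0.46876438 0.02826645] mortar [0.4685015  0.02797069]
-0.53 [ 0.6561 -0.0798  0.176 ] d [  34.4 -114.8 -102.5]
-0.53 [ 0.6688 -0.0582  0.176 ] d [ -0.  -18.3 -17. ]
-0.4 [ 0.6781 -0.0477  0.176 ] d [ -0.   -8.2 -11.3]
-0.2 [ 0.6867 -0.0366  0.176 ] d [ -0.   -9.  -10.9]
0 [ 0.693 -0.024  0.176] d [ -0.  -10.9  -8.9]
0.2 [ 0.6967 -0.0104  0.176 ] d [  0.  -12.5  -6.5]
0.4 [0.6975 0.0037 0.176 ] d [  0.  -13.5  -3.9]
0.52 [0.6967 0.0121 0.176 ] d [ 0.  -8.4 -1. ]
```

The spout is within about 3 mm of the mortar's centre. Now I'll approach the lever from its clockwise side.

carry_out(
  targets="0 0 -20 -20 0;0 0 -24 -21 0;0 0 -24 -21 0;0 0 -24 -21 0;0 0 -22 -19 0;0 0 0 0 0;0 11 0 0 0;0 12 0 0 0;0 11 0 0 0;0 0 0 0 0;0 0 0 0 0;0 0 0 0 0",
)

```text
clock: 9.23
tool_pos: [0.6559, -0.0799, 0.3426]
eef_rot: [-0.703, -0.078, 0.703, -0.078]
contact_force: [-0.2, 0.7, 0.3]
opening: 0.006
```

Run:
```python
from h import *
to([.6688,-.0582,.176])
im,d=eyes.snapshot("wrist");cv2.imwrite("pics/w8.png",im)
```

```text
clk 9.2333 tip [ 0.6559 -0.08    0.1766] shift mm [  0.6 -18.4 -17.4] F [-0.18  0.67  0.29]
```

View pics/w8.png

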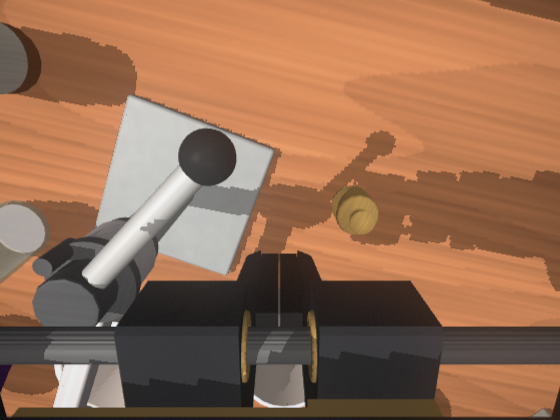

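The finger is on the clockwise side of the lever, with the ball at (207,157) and the rod running down-left to the pillar. I'll push along the arc.

carry_out(
  targets="0 0 -4.5 -4 0;0 0 -4.5 -4 0;0 0 -4.5 -4 0;0 0 -4.5 -5 0;0 0 -2 -2.8 0;0 0 -2 -2.8 0;0 0 -2 -2.8 0;0 0 -2 -2.8 0;0 0 -2.2 -2.7 0;0 0 -2.2 -2.7 0;0 0 -2.3 -2.7 0;0 0 -2.3 -2.8 0;0 0 0 0 0;0 0 0 0 0",
)

```text
clock: 10.45
tool_pos: [0.6869, -0.0357, 0.3428]
eef_rot: [0.703, 0.079, -0.702, 0.079]
contact_force: [0.4, -0.4, 0.0]
opening: 0.004
```

Run:
```python
from h import *
to([.693,-.024,.176])
im,d=eyes.snapshot("wrist");cv2.imwrite("pics/w9.png",im)
```

```text
clk 10.45 tip [ 0.6871 -0.0356  0.1768] shift mm [  0.8 -10.   -8.4] F [ 0.42 -0.42  0.02]
```

View pics/w9.png

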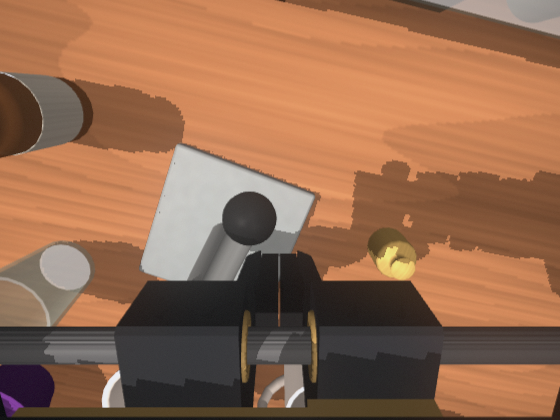

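carry_out(
  targets="0 0 -2.2 -2.2 0;0 0 -2.2 -2.2 0;0 0 -2.2 -2.2 0;0 0 -2.2 -2.2 0;0 0 -2.2 -2 0;0 0 -2.2 -1.5 0;0 0 -2.5 -1.2 0;0 0 -2.5 -1.2 0;0 0 -2.5 -1.2 0;0 0 -2.5 -1.2 0;0 0 0 0 0;0 0 0 0 0",
)

```text
clock: 11.5
tool_pos: [0.6982, -0.0091, 0.3428]
eef_rot: [0.703, 0.079, -0.702, 0.079]
contact_force: [0.8, -0.9, -0.4]
opening: 0.005
```

Run:
```python
from h import *
to([.6975,.0037,.176])
im,d=eyes.snapshot("wrist");cv2.imwrite("pics/w10.png",im)
```

```text
clk 11.5 tip [ 0.6984 -0.009   0.1768] shift mm [  0.8 -12.6  -2. ] F [ 0.84 -0.95 -0.37]
```

View pics/w10.png

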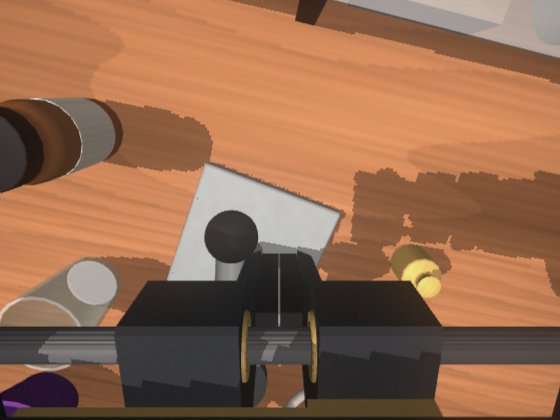

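The lever is turning: the ball is now at (231,236) and the rod has swung past the tool's axis line. I'll continue.

carry_out(
  targets="0 0 -2 -0.4 0;0 0 -2 -0.4 0;0 0 -2 -0.4 0;0 0 -2 -0.4 0;0 0 -2 -0.4 0;0 0 -2 0 0;0 0 -2 0 0;0 0 -2 0 0;0 0 -2 0 0;0 0 0 0 0;0 0 0 0 0",
)

```text
clock: 12.47
tool_pos: [0.696, 0.0087, 0.3427]
eef_rot: [0.703, 0.079, -0.703, 0.079]
contact_force: [0.9, 0.1, 0.3]
opening: 0.005
```

Run:
```python
from h import *
to([.6967,.0121,.176])
im,d=eyes.snapshot("wrist");cv2.imwrite("pics/w11.png",im)
im,d=eyes.snapshot("top");cv2.imwrite(f"pics/top11.png",cv2.resize(im[110:260,180:380],None,fx=4,fy=4,interpolation=cv2.INTER_CUBIC))
```

```text
clk 12.4667 tip [0.6961 0.0088 0.1767] shift mm [ 0.7 -3.  -1.3] F [0.88 0.1  0.3 ]
```

View pics/w11.png

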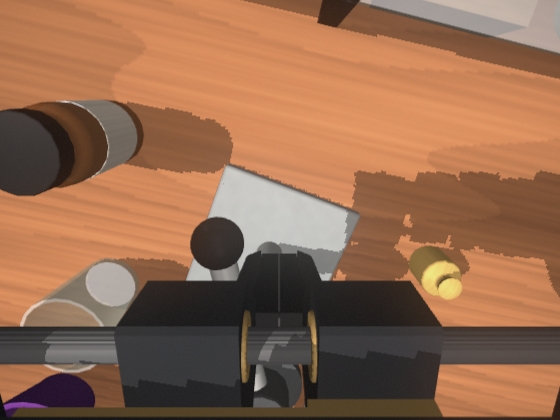

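View pics/top11.png

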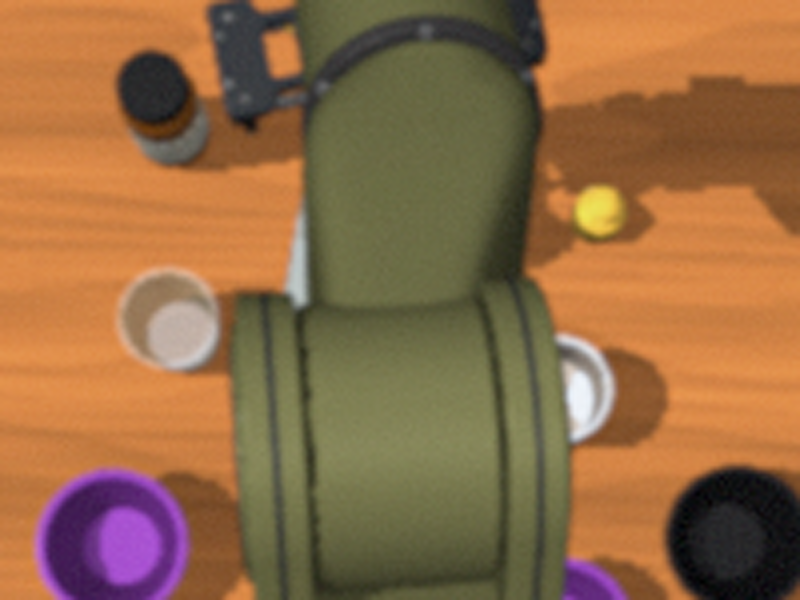

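```bash
cat >> h.py <<'E'
def wpl(uv,z):
    s,R=tool();p=eyes.camera_params("wrist");K=p["intrinsics"];T=p["T_tool_cam"]
    c=R@T[:3,3]+s["tool_pos"];dd=R@T[:3,:3]@np.linalg.inv(K)@np.array([*uv,1.]);return c+dd*(z-c[2])/dd[2]
def lev(uv):
    q=wpl(uv,.184)[:2];v=q-np.array([.627,.001]);th=np.arctan2(v[1],v[0]);print("ball",q,np.hypot(*v),"dir",th,"clamp",th+.134+.65)
E
python3 - <<'E'
from h import *
lev((217,243))
E
```

```text
ball [0.70544177 0.03649045] 0.0860969459634735 dir 0.4248839191910138 clamp 1.2088839191910137
```

The ball casts to a radius of 86 mm, as it should, and the clamp reads about 1.21 rad. The last few mm go in small steps while I watch the force.

carry_out(
  targets="0 0 -1.5 0 0;0 0 -1.5 0 0;0 0 -1 0 0;0 0 0 0 0",
)

```text
clock: 12.9
tool_pos: [0.695, 0.0122, 0.3427]
eef_rot: [-0.703, -0.079, 0.703, -0.079]
contact_force: [0.6, -0.3, -0.5]
opening: 0.003
```

carry_out(
  targets="0 0 -1 0 0;0 0 -1 0 0;0 0 0 0 0",
)

```text
clock: 13.15
tool_pos: [0.6946, 0.0141, 0.3427]
eef_rot: [-0.703, -0.079, 0.703, -0.079]
contact_force: [-0.1, -1.5, -0.4]
opening: 0.005
```

Run:
```python
from h import *
to([.6967,.0121,.176])
im,d=eyes.snapshot("wrist");cv2.imwrite("pics/w12.png",im)
g=(cv2.cvtColor(im,cv2.COLOR_BGR2GRAY)<60).astype(np.uint8)
g[278:]=0;g[:,:150]=0;g[:,300:]=0
n,l,st,c=cv2.connectedComponentsWithStats(g);print(st[1:],c[1:])
```

```text
clk 13.15 tip [0.6946 0.0141 0.1767] shift mm [ 0.7  2.4 -1.6] F [-0.12 -1.51 -0.37]
[[ 186  221   53   52 2132]
 [ 238  251   62   27 1330]] [[211.9760788  246.71810507]
 [271.00075188 265.90601504]]
```

View pics/w12.png

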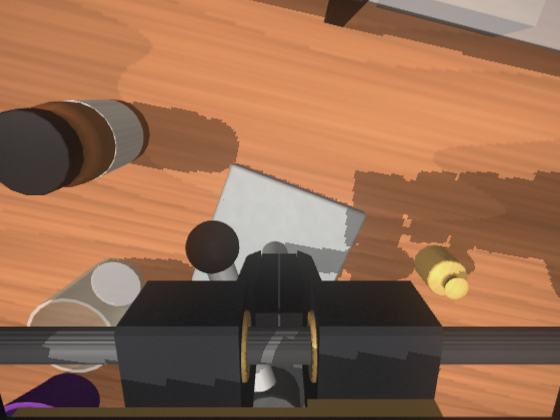

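Run:
```python
from h import *
lev((212,246.5))
```

```text
ball [0.70193489 0.04350272] 0.08614940153034392 dir 0.51594908906737 clamp 1.2999490890673702
```

carry_out(
  targets="0 0 -1 0 0;0 0 0 0 0",
)

```text
clock: 13.37
tool_pos: [0.6945, 0.0144, 0.3427]
eef_rot: [-0.703, -0.078, 0.703, -0.079]
contact_force: [0.4, -1.9, 0.1]
opening: 0.004
```

carry_out(
  targets="0 0 -1 0 0;0 0 0 0 0",
)

```text
clock: 13.53
tool_pos: [0.6944, 0.0147, 0.3427]
eef_rot: [0.703, 0.077, -0.703, 0.079]
contact_force: [0.3, -4.0, -0.9]
opening: 0.008
```

The force rises to 4 N with almost no motion, so the lever is at its stop. I'll back off, rise and check.

carry_out(
  targets="0 0 4 0 0;0 0 8 0 0;0 0 12 0 0;0 0 15 0 0;0 -20 10 0 0;0 -30 0 0 0;0 0 30 0 0;0 0 30 0 0;0 0 30 0 0;0 0 30 0 0;0 0 30 0 0;0 0 30 0 0;0 0 0 0 0;0 0 0 0 0;0 0 0 0 0",
)

```text
clock: 14.78
tool_pos: [0.7447, -0.2079, 0.3924]
eef_rot: [-0.703, -0.079, 0.703, -0.078]
contact_force: [0.1, 0.6, -1.5]
opening: 0.009
```

Run:
```python
from h import *
to([0,0,0])
im,d=eyes.snapshot("top");cv2.imwrite(f"pics/top13.png",cv2.resize(im[110:260,180:380],None,fx=4,fy=4,interpolation=cv2.INTER_CUBIC))
```

```text
clk 14.7833 tip [ 0.7446 -0.2076  0.2264] shift mm [ 226.8 -366.2  680.7] F [ 0.14  0.64 -1.51]
```

View pics/top13.png

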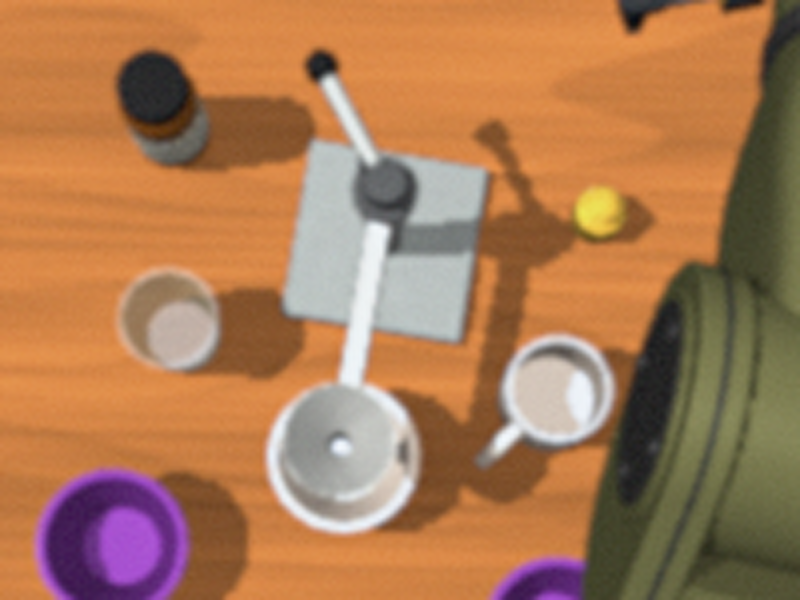

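The top view shows the ball at (321,66), the spout hole still at (341,446) over the mortar, and everything else where it was.

Run:
```python
from h import *
q=plane("top",(321.5/4+179.5,66.5/4+109.5),.187)[:2];v=q-[.6265,.001];print(q,np.hypot(*v),"clamp",np.arctan2(v[1],v[0])+.784)
print(r.finish_job())
```

```text
[0.7025     0.04455973] 0.08759822916672429 clamp 1.3044461001255727
the job is handed in; nothing more can be done
None
```

I pushed the swing arm round with the shut fingertips until the spout was over the white mortar, then pushed the clamp lever anticlockwise to its stop. I then drew the arm clear and handed the job in at about 15 s. The hand-in gives no verdict.

- **Spout:** before the clamp push, the top view put it about 3 mm from the mortar's centre. After clamping, it was at the same pixel.
- **Clamp:** it reads about 1.30 rad from both the wrist view and the top view. The last 2 mm of commanded push moved the tip about 0.6 mm while the force rose to about 4 N, the highest push force I read.
- **Bench:** the mortar, beaker, mug, amber jar and weight looked unmoved in the last top view. The pestle, carton and spoon were outside that cropped view, so I did not check them at the end, but the gripper never went near them.
- **Disagreements:** the side view put the mortar about 6–8 mm to the right of the top view's position. Part of that is the side view's own bias of about 3 mm. Fitting the bar's line to the wrist camera's depth came out about 8 mm off the pillar, so I did not use it.

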